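Unlock the syrup dispenser and pump a dose

ROBOT

A 7-joint arm with a two-finger parallel gripper is mounted at the origin on a cart in front of the work surface, level with it; the furniture and walls round the work are solid. World frame = base frame: x ahead of the robot, y to its left, z up, the work surface at z = 0. Lengths are in mm, angles in rad, forces in N, time in s.
With the tool pointing down it reaches from about 425 to 1025 mm from the base axis. Payload 9.4 kg.
Tool frame: the origin (TCP) lies between the finger pads; the fingertips stand 17 mm ahead of it and the grasp point (between the pads) lies 2 mm behind it (r.tip_reach is the distance from the TCP to the fingertips, in mm); z points along the fingers, y is the line along which they close (so a half turn about z gives the same grasp; the last joint's range is limited). The gripper opens to 85 mm and grips with 20 to 120 N. Pads are 22 mm wide; open, the fingers measure 114 mm over their backs; the gripper's body (76 mm by 85 mm) begins 54 mm behind the grasp point. The pads swing forward as they close: fully open they stand 13 mm farther back than shut.
Start: joints at [-1.311, 0.599, -0.003, 1.599, 0.002, 0.943, -0.08], TCP at [239.593, 684.266, 248.275] pointing down, gripper open.
Joint ranges: [-2.57, 2.57], [-0.35, 1.97], [-1.29, 1.29], [0.11, 2.56], [-1.05, 4.19], [0.11, 1.86], [-2.63, 2.63]. Speed limits (rad/s): [2.22, 2.22, 3.01, 3.01, 3.14, 3.14, 3.14].

INTERFACE

Orientations are given as a unit quaternion [w, x, y, z].
In Python, from cell import r gives the robot as it stands. The module is installed in compiled form; this text tells all that it offers.
- The arm moves only by the tool move_arm, never from a script. Its argument "targets" is a list that holds one entry, the list of rows, each a list of 6 numbers: the shift along the world's x, y, z scaled (see below), then the turn, a rotation vector about the world's x, y, z scaled (see below). A call has 1 to 20 rows; each row shifts and turns the commanded pose from where the row before left it; what a row does not reach is not made up. The controller multiplies each number of a shift by 0.03 m and each number of a turn by 5 degrees. A row lasts 1/10 s, in which the tool goes at most 50 mm and 8.59 degrees, less where a joint would pass 70% of its speed; a pose out of reach is approached as far as the arm can. A call with a number of a shift or a turn outside -1 to 1 is refused whole. A call with a gripper value outside its range is refused whole. "claw" is the closure, from 0 (fully open) to 1 (shut), set as the call begins (left out, the last holds). The fingers move at their own pace and stop on an object; "newtons" is the grip in N (left out, the last holds). Time passes only in rows, so rows that do not move let the fingers close. It gives the time, the measured TCP pose, the force, the opening and the grip force at its end, in the units of the state.
- r.get_state(): the state, without advancing time (a new reading comes with each control period).
- r.get_image(name): name is "scene" or "top" or "wrist"; returns the picture (420x560x3 uint8, blue, green, red); there is no depth.
- r.get_calibration(name): a dict with "K" (3x3 intrinsics, pixels), "world_to_cam" (4x4, takes a point from world to camera coordinates); the wrist camera has in their place "hand_eye" (4x4, takes a point from camera to tool coordinates, whose origin is the TCP and whose axes are the flange's). Camera axes: x right, y down, z forward; pixel columns grow to the right and rows downward; lengths in mm; the calibration is good to about 2 mm. A picture is of the moment at which its call begins: read the wrist's pose just before it. get_calibration takes no time and is no camera call.
- r.job_done(): hands the job in; it is judged then, once.
The state is a dict: "time": time; "qpos": joint angles; "qd": joint speeds; "joint_torque": joint torques, N m; "tool_pos": TCP position; "ee_rot": TCP orientation; "contact_force": force on the tool from outside, world axes, zero at the start; "torque": the same for the moment, N m; "finger_gap": opening from 0.0 (shut) to 1.0 (fully open); "grip_force": force on a finger pad.
Only numpy, scipy, OpenCV 4.12 (cv2) and the standard library are available. Lean on these libraries where they do the work, as an engineer would, in place of code of your own. Each camera call takes 0.05 s, during which the arm holds its last target. There are 200 camera calls.

TASK

The syrup dispenser on the worktop has a child lock: turn its left dial to 4 and its right dial to 2 (left and right as seen from the spout side), then slide the latch all the way to the left so that the pump is freed. Then give one full dose into the mug under the spout: press the pump head down through the soft first stop and on to the bottom of the stiffer second one, and let it rise again. Leave the lock open with the dials on their numbers, the mug upright under the spout, and the things around it where they stand.

Things in the scene. Friction and masses are not known exactly. Their poses are not given: they have to be found in the camera images.
- dispenser: Fixed white box, 160 (x) x 210 (y) x 130 mm high, flat metal deck on top (z = 130). Origin: centre of its underside. Spout on its -x side, ending 130 mm from the origin, 105 mm up. +x away from the spout side, +y left. Dial axes at x = -40, y = +50 (left) and -50 (right); latch tab behind them at x = 50, y = 45 (locked) to 65 (open); pump at x = 50, y = -50.
- left_dial (a joint): Left dial. Value 0 (rad): lever along the dispenser's +x; grows clockwise from above; stops at +-1.75. Numbers are groups of 1 to 5 black dots on the deck round its far half, clockwise: 1 at -1.571 (points to +y), 2 at -0.785, 3 at 0, 4 at 0.785, 5 at 1.571. No clicks; stays where left; 2 N on the lever turns it. Code: 4 (0.785), fits within 0.13 rad; far over that the lock stays shut.
- right_dial (a joint): Right dial, same build. Value 0 (rad): lever along the dispenser's +x; grows clockwise from above; stops at +-1.75. Numbers are groups of 1 to 5 black dots on the deck round its far half, clockwise: 1 at -1.571 (points to +y), 2 at -0.785, 3 at 0, 4 at 0.785, 5 at 1.571. No clicks; stays where left; 2 N on the lever turns it. Code: 2 (-0.785), fits within 0.13 rad; far over that the lock stays shut.
- left_dial_hub (a point): Centre of the top of the left dial's hub, on its vertical axis, 26 mm above the deck. Grey disc, radius 30 mm, top 6 mm above the deck; black hub, radius 11 mm; one black upright lever, also the pointer, from the hub to 34 mm from the axis, 8 mm thick, from the disc to 26 mm above the deck.
- left_dial_tip (a point): Outer end of the top edge of the left dial's lever, 34 mm from the axis; hub to tip is where the lever points.
- right_dial_hub (a point): Centre of the top of the right dial's hub, on its vertical axis, 26 mm above the deck. Grey disc, radius 30 mm, top 6 mm above the deck; black hub, radius 11 mm; one black upright lever, also the pointer, from the hub to 34 mm from the axis, 8 mm thick, from the disc to 26 mm above the deck.
- right_dial_tip (a point): Outer end of the top edge of the right dial's lever, 34 mm from the axis.
- latch (a joint): Latch: steel strip lying on the deck with a dark upright tab; slides along the dispenser's +y (to the left). 0 = locked (its end is in the foot of the pump), 0.020 m = fully open (a stop). It needs about 3 N and stays where it is left. Unless both dials are on their numbers it goes no farther than about 2 mm; once slid, it holds both dials on their numbers.
- latch_tab (a point): Top centre of the latch tab, 24 mm above the deck; the tab measures 24 (x) x 10 (y) x 24 (z) mm. Between it and the pump head the deck is free for 70 mm, but for the strip and two 6 mm high guides.
- pump_top (a point): Centre of the top of the pump head: a black round button, radius 18 mm, 50 mm above the deck when up; moves straight down 21 mm in all.
- pump_soft (a joint): First stage of the pump's travel: 0 = up, 0.014 m = at the soft first stop; spring, 2 N rising to 5 N. While the latch is locked it is blocked after about 1 mm.
- pump_stiff (a joint): Second stage, which yields only after the first: 0 = at rest, 0.007 m = at the bottom (hard stop); stiffer spring, 8 N rising to 12 N. Both stages spring back up when let go.
- mug_1: White mug, 78 mm across (109 mm with its handle), 101 mm high, standing loose under the spout. Origin: at its underside, 15 mm from the mug's axis towards the handle; the handle is on its -y side, to the right.
- spice_jar_1: Small dark-capped spice jar, 41 mm across, 105 mm high, standing loose in front of the dispenser to the left of the mug. Origin: centre of its underside. To be left alone.
- tin_1: Food tin, 76 mm across, 58 mm high, standing loose behind the dispenser, left. Origin: centre of its underside. To be left alone.
- onion_1: Red onion, about 66 mm, 71 mm high, loose behind the dispenser, right. Origin: at its underside. To be left alone.

How it is judged:
By the outcome, as a careful person would: the job done as asked, in the order asked, and still so for the second after the job is handed in, with the robot touching nothing.
It also fails if it takes over 61 s, if anything falls off the work surface, if the arm or the gripper's body presses on something with over 40 N, if the wrist force passes 120 N, or if a joint passes its speed limit or range.

## Working session

There is one attempt and no reset: what is moved stays moved. The work goes in short steps, Python scripts to look and compute and a tool call to move; the robot and the scene stay as the last step left them, time stands still between calls to the robot, and variables do not carry over. Pictures are saved under pics/ and viewed, at most 10 in all, crops included, and the job is handed in when it is done.

Besides the shell and the picture viewer there is one more tool, called after ">>>" in YAML: its name, and indented under it one key for each argument. move_arm: Moves the arm, as the interface text tells. Its arguments: {"type":"object","properties":{"targets":{"type":"array"},"claw":{"type":"number"},"newtons":{"type":"number"}},"required":["targets"]}

```bash
mkdir -p pics; python3 - <<'E'
from cell import r
import cv2
s=r.get_state();print({k:s[k] for k in('time','tool_pos','ee_rot','contact_force','finger_gap')})
for n in('top','scene'):
    cv2.imwrite(f'pics/{n}0.png',r.get_image(n)); c=r.get_calibration(n); print(n,c['K'],c['world_to_cam'])
print(r.get_calibration('wrist'))
E
```

```text
{'time': 0.0, 'tool_pos': array([239.49320397, 683.808084  , 247.39204975]), 'ee_rot': array([-5.51986353e-05,  1.67592590e-01,  9.85856011e-01, -8.03415717e-04]), 'contact_force': array([ 0.36639389, -0.31014248, -0.03347258]), 'finger_gap': 0.9989116790594194}
top [[390.85502951   0.         282.52655854]
 [  0.         390.85502951 205.32476759]
 [  0.           0.           1.        ]] [[-2.12960759e-02 -9.99761706e-01 -4.79669269e-03 -9.00704476e+01]
 [-9.85341766e-01  2.18006757e-02 -1.69193186e-01  6.14659400e+02]
 [ 1.69257439e-01  1.12323072e-03 -9.85571234e-01  8.86371069e+02]
 [ 0.00000000e+00  0.00000000e+00  0.00000000e+00  1.00000000e+00]]
scene [[470.69798269   0.         281.92275717]
 [  0.         470.69798269 217.15688018]
 [  0.           0.           1.        ]] [[-8.84760449e-01 -4.65399301e-01  2.45446147e-02  4.60958503e+02]
 [-2.58409896e-01  4.46066385e-01 -8.56883368e-01  3.33847290e+02]
 [ 3.87844393e-01 -7.64479085e-01 -5.14925680e-01  6.46469975e+02]
 [ 0.00000000e+00  0.00000000e+00  0.00000000e+00  1.00000000e+00]]
{'K': array([[290.45230095,   0.        , 280.47555244],
       [  0.        , 290.45230095, 207.61391223],
       [  0.        ,   0.        ,   1.        ]]), 'hand_eye': array([[-4.06565571e-04, -9.54422816e-01, -2.98457572e-01,
         7.82810900e+01],
       [ 9.99999882e-01, -4.67663060e-04,  1.33294563e-04,
         1.19287901e-01],
       [-2.66796954e-04, -2.98457482e-01,  9.54422894e-01,
        -1.26063138e+02],
       [ 0.00000000e+00,  0.00000000e+00,  0.00000000e+00,
         1.00000000e+00]])}
```

View pics/top0.png

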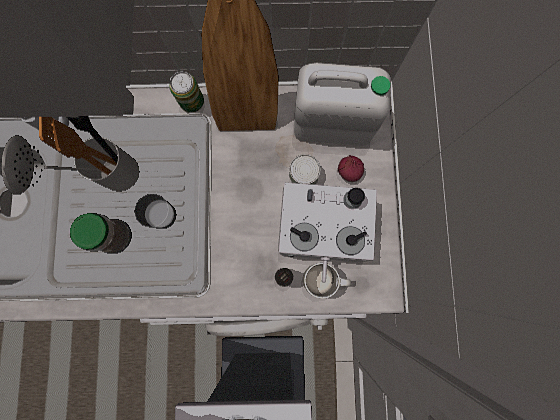

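View pics/scene0.png

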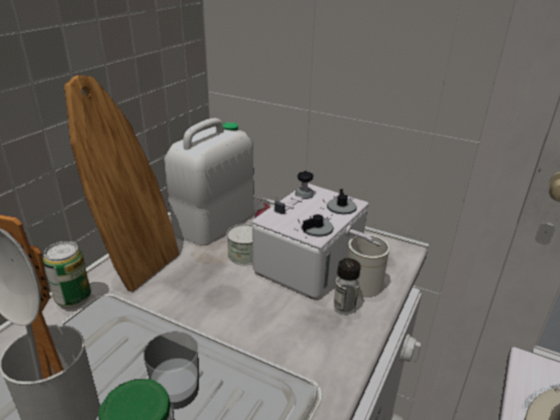

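The top view shows the dispenser's spout facing the robot. The left hub is at about (305,236), the right hub at (351,240), the pump at (356,197) and the tab at (310,195). I'll cast rays for rough positions, then take a close look with the wrist camera.

```bash
cat > h.py <<'E'
import numpy as np, cv2
from scipy.spatial.transform import Rotation as R
def cam(r,n,s=None):
    c=r.get_calibration(n)
    if n=='wrist':
        T=np.eye(4);q=s['ee_rot'];T[:3,:3]=R.from_quat([q[1],q[2],q[3],q[0]]).as_matrix();T[:3,3]=s['tool_pos']
        return c['K'],np.linalg.inv(T@c['hand_eye'])
    return c['K'],c['world_to_cam']
def ray(K,W,p,z):
    Rm,t=W[:3,:3],W[:3,3];o=-Rm.T@t;d=Rm.T@np.linalg.inv(K)@[p[0],p[1],1]
    return o+d*(z-o[2])/d[2]
def proj(K,W,X):
    c=W[:3,:3]@np.asarray(X,float)+W[:3,3];q=K@c;return q[:2]/q[2]
LOC={'lh':(-40,50,156),'rh':(-40,-50,156),'tab':(50,45,154),'pump':(50,-50,180)}
def fit(pts):  # name->world xyz ; returns cx,cy,yaw
    A=np.array([LOC[k][:2] for k in pts],float);B=np.array([pts[k][:2] for k in pts])
    a=A-A.mean(0);b=B-B.mean(0);y=np.arctan2((a[:,0]*b[:,1]-a[:,1]*b[:,0]).sum(),(a*b).sum())
    M=np.array([[np.cos(y),-np.sin(y)],[np.sin(y),np.cos(y)]]);c=B.mean(0)-M@A.mean(0)
    return c,y,B-(A@M.T+c)
E
python3 - <<'E'
from cell import r
from h import *
K,W=cam(r,'top')
P={'lh':(305,236),'rh':(352,239),'tab':(310,194),'pump':(356,196)}
w={k:ray(K,W,p,LOC[k][2]) for k,p in P.items()}
print(w,fit(w))
print(R.from_quat([0.16759,.985856,0,0]).as_matrix())
E
```

```text
{'lh': array([ 528.25045835, -149.35967468,  156.        ]), 'rh': array([ 519.80598684, -247.75813078,  156.        ]), 'tab': array([ 618.42712831, -162.9977417 ,  154.        ]), 'pump': array([ 606.86731369, -256.44632844,  180.        ])} (array([ 563.4887266 , -202.39411682]), np.float64(-0.10070722910667895), array([[-0.46779017, -0.73370692],
       [ 1.14144707,  0.36116811],
       [ 0.6675672 , -0.34876951],
       [-1.3412241 ,  0.72130832]]))
[[-0.9438271   0.33043972  0.        ]
 [ 0.33043972  0.9438271   0.        ]
 [ 0.          0.         -1.        ]]
```

>>> move_arm:
  targets:
    - [[0.31,-0.97,0.5,0,0,0],[0.31,-0.97,0.5,0,0,0],[0.31,-0.97,0.5,0,0,0],[0.31,-0.97,0.5,0,0,0],[0.31,-0.97,0,0,0,0],[0.31,-0.97,0,0,0,0],[0.31,-0.97,0,0,0,0],[0.31,-0.97,0,0,0,0],[0.31,-0.97,0,0,0,0],[0.31,-0.97,0,0,0,0],[0.31,-0.97,0,0,0,-1],[0.31,-0.97,0,0,0,-1],[0.31,-0.97,0,0,0,-1],[0.31,-0.97,0,0,0,-1],[0.31,-0.97,0,0,0,-1],[0.31,-0.97,0,0,0,-1],[0.31,-0.97,0,0,0,-1],[0.31,-0.97,0,0,0,-1],[0.31,-0.97,0,0,0,-1],[0.31,-0.97,0,0,0,-1]]

```text
time: 2.1
tool_pos: [425.7, 100.6, 308.3]
ee_rot: [-0.0, 0.571, 0.821, 0.0]
contact_force: [0.1, 0.5, 0.7]
finger_gap: 0.998
grip_force: 0.0
```

>>> move_arm:
  targets:
    - [[0.31,-0.97,0,0,0,-1],[0.31,-0.97,0,0,0,-1],[0.31,-0.97,0,0,0,-1],[0.31,-0.97,0,0,0,-1],[0.31,-0.97,0,0,0,-1],[0.31,-0.97,0,0,0,-1],[0.31,-0.97,0,0,0,-1],[0.31,-0.97,0,0,0,-1],[0.31,-0.97,0,0,0,-1],[0.31,-0.97,0,0,0,-1],[0,0,0,0,0,0],[0,0,0,0,0,0],[0,0,0,0,0,0]]

```text
time: 3.4
tool_pos: [518.1, -187.9, 308.0]
ee_rot: [-0.001, 0.863, 0.506, -0.0]
contact_force: [-0.3, 0.2, 0.3]
finger_gap: 1.0
grip_force: 0.0
```

```bash
python3 - <<'E'
from cell import r
import cv2
s=r.get_state();print(s['time'],s['tool_pos'],s['ee_rot'],s['qpos'].round(2))
im=r.get_image('wrist');cv2.imwrite('pics/w0.png',im)
import pickle;pickle.dump((s,im),open('w0.pkl','wb'))
E
```

```text
3.4 [ 518.13406446 -187.86634375  308.01419548] [-5.16765364e-04  8.62670527e-01  5.05766026e-01 -1.44248478e-04] [-0.21  0.37  0.62  1.96 -0.27  0.9   0.04]
```

View pics/w0.png

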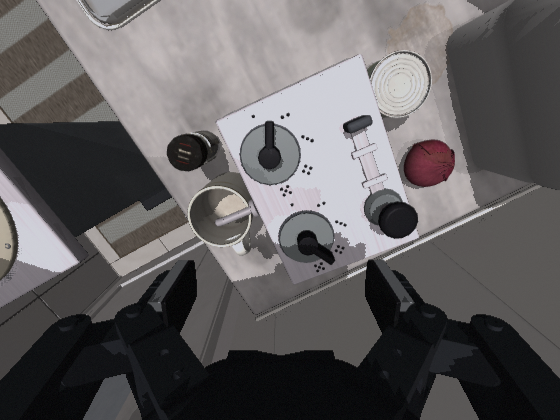

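The wrist view shows the left lever pointing up from (268,157) to (269,122), and the right lever running from (307,243) to (331,262). The tab is at (358,123) and the pump at (399,219). I'll enlarge it to refine these.

```bash
python3 - <<'E'
import cv2
im=cv2.imread('pics/w0.png')[95:285,225:425]
im=cv2.convertScaleAbs(im,alpha=1.6,beta=25)
im=cv2.resize(im,None,fx=3,fy=3,interpolation=cv2.INTER_CUBIC)
cv2.imwrite('pics/w0c.png',im)
E
```

```text
(no output)
```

View pics/w0c.png

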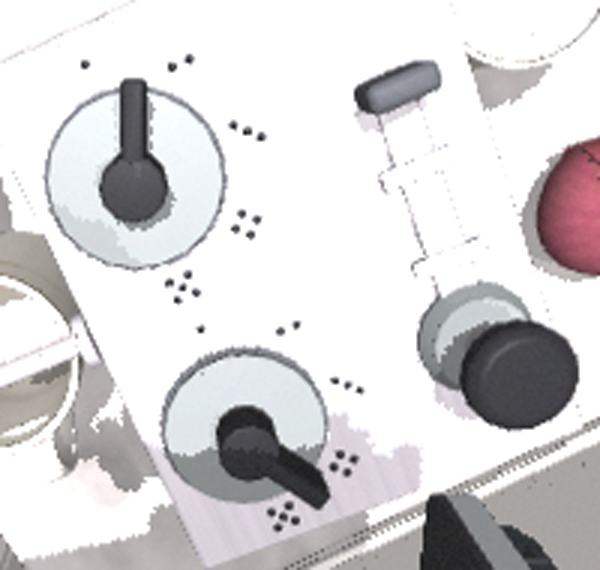

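```bash
python3 - <<'E'
from cell import r
from h import *
import pickle
s,_=pickle.load(open('w0.pkl','rb'));K,W=cam(r,'wrist',s)
P={'lh':(133,189),'rh':(249,452),'tab':(402,84),'pump':(521,373),'ld':(136,178),'rd':(245,425),'lt':(133,84),'rt':(317,499)}
Z={'ld':136,'rd':136,'lt':156,'rt':156}
w={k:ray(K,W,(225+u/3,95+v/3),Z.get(k,LOC.get(k,[0]*3)[2])) for k,(u,v) in P.items()}
for k in w: print(k,w[k].round(1))
c,y,e=fit({k:w[k] for k in LOC});print(c,y,e)
for a,b,d in(('lh','lt','ld'),('rh','rt','rd')):
    v=w[b]-w[a];an=np.arctan2(v[1],v[0]);print(np.degrees(an),'value',y-an,np.linalg.norm(v[:2]))
M=R.from_euler('z',y).as_matrix()
for k in LOC: print(k,(M@LOC[k]+[*c,0]).round(1))
E
```

```text
lh [ 525.9 -147.8  156. ]
rh [ 515.7 -246.6  156. ]
tab [ 614.2 -160.7  154. ]
pump [ 604.7 -253.2  180. ]
ld [ 526.6 -147.1  136. ]
rd [ 516.8 -245.3  136. ]
lt [ 541.8 -120.1  156. ]
rt [ 528.3 -274.5  156. ]
[ 560.25812063 -200.36231587] -0.0926814313124606 [[ 0.82302504 -0.96036204]
 [-0.10636815 -0.14706827]
 [-0.01936669 -0.48523797]
 [-0.69729021  1.59266829]]
60.087832213965044 value -1.1414119438320645 32.00371919298127
-65.7152655691306 value 1.0542663216913335 30.620401958049847
lh [ 525.1 -146.9  156. ]
rh [ 515.8 -246.4  156. ]
tab [ 614.2 -160.2  154. ]
pump [ 605.4 -254.8  180. ]
```

>>> move_arm:
  targets:
    - [[0.22,0.68,0,0,0,0],[0.22,0.68,0,0,0,0],[0.21,0.68,0,0,0,0],[0,0,-1,0,0,0],[0,0,-1,0,0,0],[0,0,-1,0,0,0],[0,0,-0.67,0,0,0],[0,0,0,0,0,0],[0,0,0,0,0,0],[0,0,0,0,0,0]]
  claw: 0.5
  newtons: 20

```text
time: 4.45
tool_pos: [538.7, -127.4, 199.5]
ee_rot: [0.001, 0.863, 0.506, 0.001]
contact_force: [-1.1, 0.8, 0.1]
finger_gap: 0.5
grip_force: 0.0
```

```bash
python3 - <<'E'
from cell import r
import cv2
s=r.get_state();print(s['time'],s['tool_pos'],s['finger_gap'],r.tip_reach)
im=cv2.convertScaleAbs(r.get_image('wrist'),alpha=1.6,beta=25);cv2.imwrite('pics/w1.png',im)
E
```

```text
4.45 [ 538.69335652 -127.43761524  199.46154236] 0.49952919910198706 17.0
```

View pics/w1.png

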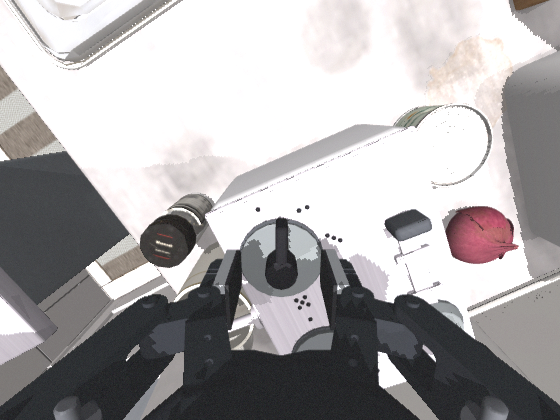

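The lever is vertical in the image at column 282, centred between the fingers (240 and 332). I'll descend and close.

>>> move_arm:
  targets:
    - [[0,0,-0.6,0,0,0],[0,0,-0.5,0,0,0],[0,0,-0.27,0,0,0],[0,0,0,0,0,0],[0,0,0,0,0,0]]

```text
time: 5.0
tool_pos: [538.4, -127.7, 157.7]
ee_rot: [0.0, 0.863, 0.505, 0.0]
contact_force: [-0.2, -0.4, -0.1]
finger_gap: 0.499
grip_force: 0.0
```

>>> move_arm:
  targets:
    - [[0,0,0,0,0,0],[0,0,0,0,0,0],[0,0,0,0,0,0],[0,0,0,0,0,0],[0,0,0,0,0,0],[0,0,0,0,0,0]]
  claw: 1

```text
time: 5.6
tool_pos: [538.9, -127.8, 157.6]
ee_rot: [0.001, 0.863, 0.505, 0.001]
contact_force: [2.1, -0.4, 7.4]
finger_gap: 0.085
grip_force: 24.6
```

```bash
cat >> h.py <<'E'
def arc(hub,p,tot,n):
    v=np.array(p[:2])-hub;q=[np.array(hub)+R.from_euler('z',tot*i/n,degrees=True).as_matrix()[:2,:2]@v for i in range(n+1)]
    d=np.diff(q,axis=0)/30
    print([[round(float(a),2),round(float(b),2),0,0,0,round(tot/n/5,2)] for a,b in d],(d.round(2).sum(0)*30),q[-1])
E
python3 - <<'E'
from h import *
arc((525.5,-147.3),(538.6,-127.7),-111,24)
E
```

```text
[[0.05, -0.04, 0, 0, 0, -0.93], [0.05, -0.04, 0, 0, 0, -0.93], [0.04, -0.05, 0, 0, 0, -0.93], [0.04, -0.05, 0, 0, 0, -0.93], [0.04, -0.05, 0, 0, 0, -0.93], [0.03, -0.05, 0, 0, 0, -0.93], [0.03, -0.06, 0, 0, 0, -0.93], [0.02, -0.06, 0, 0, 0, -0.93], [0.02, -0.06, 0, 0, 0, -0.93], [0.01, -0.06, 0, 0, 0, -0.93], [0.01, -0.06, 0, 0, 0, -0.93], [0.0, -0.06, 0, 0, 0, -0.93], [-0.0, -0.06, 0, 0, 0, -0.93], [-0.01, -0.06, 0, 0, 0, -0.93], [-0.01, -0.06, 0, 0, 0, -0.93], [-0.02, -0.06, 0, 0, 0, -0.93], [-0.02, -0.06, 0, 0, 0, -0.93], [-0.03, -0.06, 0, 0, 0, -0.93], [-0.03, -0.06, 0, 0, 0, -0.93], [-0.04, -0.05, 0, 0, 0, -0.93], [-0.04, -0.05, 0, 0, 0, -0.93], [-0.04, -0.05, 0, 0, 0, -0.93], [-0.05, -0.04, 0, 0, 0, -0.93], [-0.05, -0.04, 0, 0, 0, -0.93]] [-8.32667268e-16 -3.87000000e+01] [ 539.10355622 -166.5539154 ]
```

>>> move_arm:
  targets:
    - [[0.05,-0.04,0,0,0,-0.93],[0.05,-0.04,0,0,0,-0.93],[0.04,-0.05,0,0,0,-0.93],[0.04,-0.05,0,0,0,-0.93],[0.04,-0.05,0,0,0,-0.93],[0.03,-0.05,0,0,0,-0.93],[0.03,-0.06,0,0,0,-0.93],[0.02,-0.06,0,0,0,-0.93],[0.02,-0.06,0,0,0,-0.93],[0.01,-0.06,0,0,0,-0.93],[0.01,-0.06,0,0,0,-0.93],[0.0,-0.06,0,0,0,-0.93]]

```text
time: 6.8
tool_pos: [550.7, -146.4, 157.8]
ee_rot: [0.0, 0.999, 0.042, 0.002]
contact_force: [7.5, 1.7, 2.8]
finger_gap: 0.084
grip_force: 24.3
```

>>> move_arm:
  targets:
    - [[0,-0.06,0,0,0,-0.93],[-0.01,-0.06,0,0,0,-0.93],[-0.01,-0.06,0,0,0,-0.93],[-0.02,-0.06,0,0,0,-0.93],[-0.02,-0.06,0,0,0,-0.93],[-0.03,-0.06,0,0,0,-0.93],[-0.03,-0.06,0,0,0,-0.93],[-0.04,-0.05,0,0,0,-0.93],[-0.04,-0.05,0,0,0,-0.93],[-0.04,-0.05,0,0,0,-0.93],[-0.05,-0.04,0,0,0,-0.93],[-0.05,-0.04,0,0,0,-0.93],[0,0,0,0,0,0],[0,0,0,0,0,0]]

```text
time: 8.2
tool_pos: [541.9, -166.7, 157.9]
ee_rot: [-0.0, 0.903, -0.43, 0.003]
contact_force: [12.3, -1.9, -0.4]
finger_gap: 0.086
grip_force: 24.1
```

```bash
python3 - <<'E'
from cell import r
from h import *
s=r.get_state();q=s['ee_rot'];X=R.from_quat([q[1],q[2],q[3],q[0]]).as_matrix()[:,0]
print(s['tool_pos'],np.degrees(np.arctan2(X[1],X[0])),s['contact_force'],s['torque'],s['qpos'].round(2))
E
```

```text
[ 541.86868568 -166.71548993  157.85984062] -50.880581569815604 [12.26515915 -1.89659152 -0.42970364] [-0.25879728 -2.63836531 -0.30995019] [-0.42  0.76  1.01  2.09 -0.93  0.82 -1.29]
```

>>> move_arm:
  targets:
    - [[0,0,0,0,0,0],[0,0,0,0,0,0],[0,0,0,0,0,0],[0,0,1,0,0,0],[0,0,1,0,0,0],[0,0,0.5,0,0,0],[0,0,0,0,0,0]]
  claw: 0.5

```text
time: 8.9
tool_pos: [538.5, -166.5, 233.5]
ee_rot: [-0.0, 0.903, -0.43, 0.001]
contact_force: [0.0, 0.4, -0.8]
finger_gap: 0.495
grip_force: 0.0
```

```bash
python3 - <<'E'
from cell import r
from h import *
import pickle
s,_=pickle.load(open('w0.pkl','rb'));K,W=cam(r,'wrist',s)
for p in((255,318),(400,248),(540,185)):print(ray(K,W,p,0),ray(K,W,p,30))
s=r.get_state();print(s['time'],s['tool_pos'])
im=r.get_image('wrist');pickle.dump((s,im),open('w2.pkl','wb'))
t=r.get_image('top');a=cv2.convertScaleAbs(im,alpha=1.6,beta=25)[60:350,100:500]
b=cv2.resize(cv2.convertScaleAbs(t[175:315,265:415],alpha=1.4,beta=10),None,fx=2.6,fy=2.6,interpolation=cv2.INTER_CUBIC)
h=max(a.shape[0],b.shape[0]);o=np.zeros((h,a.shape[1]+b.shape[1],3),np.uint8);o[:a.shape[0],:400]=a;o[:b.shape[0],400:]=b
cv2.imwrite('pics/w2.png',o);print(o.shape)
E
```

```text
[ 348.90039279 -398.31017487    0.        ] [ 363.16927112 -379.33365896   30.        ]
[ 625.45274656 -397.06301796    0.        ] [ 620.60955167 -378.17269098   30.        ]
[ 852.00587788 -403.16984657    0.        ] [ 831.50597289 -383.85748683   30.        ]
8.9 [ 538.51439827 -166.49958325  233.48235013]
(364, 790, 3)
```

View pics/w2.png

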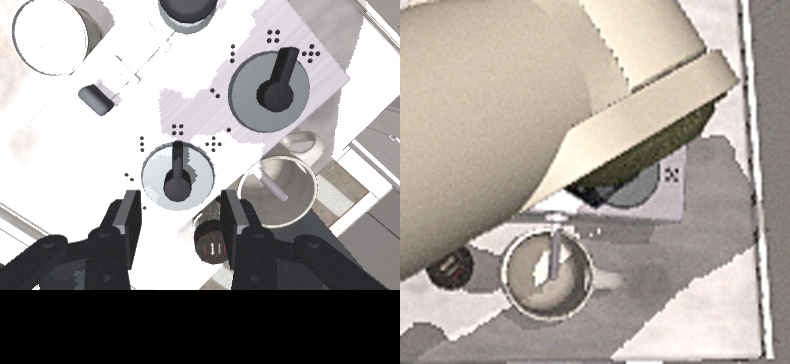

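The left lever now points at the 4 dots. I'll take the right lever (hub crop (275,94), tip (290,50)) from this view.

```bash
python3 - <<'E'
from cell import r
from h import *
import pickle
s,_=pickle.load(open('w2.pkl','rb'));K,W=cam(r,'wrist',s)
w=[ray(K,W,(100+u,60+v),156) for u,v in((275,94),(290,50),(178,188),(178,144))]
for a,b in(w[:2],w[2:]):
    d=b-a;print(a,b,np.degrees(np.arctan2(d[1],d[0])))
E
```

```text
[ 518.46719888 -247.04111847  156.        ] [ 531.15238083 -274.03027067  156.        ] -64.82598788814919
[ 525.81081895 -149.04922941  156.        ] [ 547.93749361 -176.42865899  156.        ] -51.05660385825426
```

>>> move_arm:
  targets:
    - [[-0.1,-0.85,0,0,0,-0.96],[-0.1,-0.85,0,0,0,-0.96],[-0.1,-0.85,0,0,0,-0.96],[-0.1,-0.85,0,0,0,0],[0,0,-0.8,0,0,0],[0,0,-0.8,0,0,0],[0,0,-0.5,0,0,0],[0,0,-0.41,0,0,0],[0,0,0,0,0,0],[0,0,0,0,0,0]]

```text
time: 10.0
tool_pos: [526.2, -268.4, 156.9]
ee_rot: [0.0, 0.842, -0.539, -0.0]
contact_force: [0.7, -0.7, 0.3]
finger_gap: 0.497
grip_force: 0.0
```

>>> move_arm:
  targets:
    - [[0,0,0,0,0,0],[0,0,0,0,0,0],[0,0,0,0,0,0],[0,0,0,0,0,0],[0,0,0,0,0,0],[0,0,0,0,0,0]]
  claw: 1

```text
time: 10.6
tool_pos: [526.6, -268.3, 157.4]
ee_rot: [-0.0, 0.842, -0.539, 0.001]
contact_force: [-0.1, 1.7, 6.2]
finger_gap: 0.087
grip_force: 25.9
```

```bash
python3 - <<'E'
from cell import r
from h import *
s=r.get_state();q=s['ee_rot'];X=R.from_quat([q[1],q[2],q[3],q[0]]).as_matrix()[:,0]
a=np.degrees(np.arctan2(X[1],X[0]))
print(s['tool_pos'],a,s['contact_force'],s['torque'],s['qpos'].round(2))
arc((516.5,-246.7),s['tool_pos'],39.6-a,23)
E
```

```text
[ 526.58241265 -268.30542072  157.4477681 ] -65.2791932817076 [-0.05857374  1.71387837  6.22103402] [ 0.32136218 -0.05474026  0.02247751] [-0.24  0.81  1.04  2.03 -0.94  0.89 -1.36]
[[0.06, 0.03, 0, 0, 0, np.float64(0.91)], [0.05, 0.03, 0, 0, 0, np.float64(0.91)], [0.05, 0.04, 0, 0, 0, np.float64(0.91)], [0.05, 0.04, 0, 0, 0, np.float64(0.91)], [0.04, 0.05, 0, 0, 0, np.float64(0.91)], [0.04, 0.05, 0, 0, 0, np.float64(0.91)], [0.04, 0.05, 0, 0, 0, np.float64(0.91)], [0.03, 0.05, 0, 0, 0, np.float64(0.91)], [0.03, 0.06, 0, 0, 0, np.float64(0.91)], [0.02, 0.06, 0, 0, 0, np.float64(0.91)], [0.02, 0.06, 0, 0, 0, np.float64(0.91)], [0.01, 0.06, 0, 0, 0, np.float64(0.91)], [0.01, 0.06, 0, 0, 0, np.float64(0.91)], [0.0, 0.06, 0, 0, 0, np.float64(0.91)], [-0.0, 0.06, 0, 0, 0, np.float64(0.91)], [-0.01, 0.06, 0, 0, 0, np.float64(0.91)], [-0.01, 0.06, 0, 0, 0, np.float64(0.91)], [-0.02, 0.06, 0, 0, 0, np.float64(0.91)], [-0.02, 0.06, 0, 0, 0, np.float64(0.91)], [-0.03, 0.06, 0, 0, 0, np.float64(0.91)], [-0.03, 0.06, 0, 0, 0, np.float64(0.91)], [-0.03, 0.05, 0, 0, 0, np.float64(0.91)], [-0.04, 0.05, 0, 0, 0, np.float64(0.91)]] [ 7.8 36.6] [ 534.79199735 -231.40777707]
```

>>> move_arm:
  targets:
    - [[0.06,0.03,0,0,0,0.91],[0.05,0.03,0,0,0,0.91],[0.05,0.04,0,0,0,0.91],[0.05,0.04,0,0,0,0.91],[0.04,0.05,0,0,0,0.91],[0.04,0.05,0,0,0,0.91],[0.04,0.05,0,0,0,0.91],[0.03,0.05,0,0,0,0.91],[0.03,0.06,0,0,0,0.91],[0.02,0.06,0,0,0,0.91],[0.02,0.06,0,0,0,0.91],[0.01,0.06,0,0,0,0.91]]

```text
time: 11.8
tool_pos: [539.3, -251.9, 157.5]
ee_rot: [0.001, 0.996, -0.092, 0.001]
contact_force: [-0.9, -2.4, 3.6]
finger_gap: 0.083
grip_force: 25.7
```

>>> move_arm:
  targets:
    - [[0.01,0.06,0,0,0,0.91],[0,0.06,0,0,0,0.91],[0,0.06,0,0,0,0.91],[-0.01,0.06,0,0,0,0.91],[-0.01,0.06,0,0,0,0.91],[-0.02,0.06,0,0,0,0.91],[-0.02,0.06,0,0,0,0.91],[-0.03,0.06,0,0,0,0.91],[-0.03,0.06,0,0,0,0.91],[-0.03,0.05,0,0,0,0.91],[-0.04,0.05,0,0,0,0.91],[0,0,0,0,0,0],[0,0,0,0,0,0]]

```text
time: 13.1
tool_pos: [534.5, -233.4, 157.4]
ee_rot: [0.002, 0.942, 0.336, 0.001]
contact_force: [0.9, -4.2, 2.2]
finger_gap: 0.087
grip_force: 25.5
```

```bash
python3 - <<'E'
from cell import r
from h import *
s=r.get_state();q=s['ee_rot'];X=R.from_quat([q[1],q[2],q[3],q[0]]).as_matrix()[:,0]
print(s['tool_pos'],np.degrees(np.arctan2(X[1],X[0])),s['contact_force'],s['torque'],s['qpos'].round(2))
E
```

```text
[ 534.45087987 -233.42714802  157.44946813] 39.20945711693845 [ 0.87617992 -4.23304073  2.19004452] [-1.15283158 -0.19662111  0.14738544] [-0.05  0.61  0.55  2.04 -0.52  0.63 -0.04]
```

>>> move_arm:
  targets:
    - [[0,0,0,0,0,0],[0,0,0,0,0,0],[0,0,0,0,0,0],[0,0,1,0,0,0],[0,0,1,0,0,0],[0,0,0.6,0,0,0],[0,0,0,0,0,0]]
  claw: 0.5

```text
time: 13.8
tool_pos: [534.8, -231.9, 236.9]
ee_rot: [0.001, 0.942, 0.337, 0.001]
contact_force: [-0.2, -0.3, -0.2]
finger_gap: 0.496
grip_force: 0.0
```

>>> move_arm:
  targets:
    - [[0.28,0.17,0,0,0,1],[0.28,0.17,0,0,0,1],[0.28,0.17,0,0,0,1],[0.28,0.17,0,0,0,1],[0.28,0.17,0,0,0,1],[0.28,0.17,0,0,0,1],[0.28,0.17,0,0,0,1],[0.28,0.17,0,0,0,1],[0.28,0.17,0,0,0,1],[0,0,0,0,0,0],[0,0,0,0,0,0],[0,0,0,0,0,0]]
  claw: 1

```text
time: 15.0
tool_pos: [608.8, -186.1, 234.4]
ee_rot: [-0.0, 0.742, 0.67, -0.0]
contact_force: [0.2, -0.4, 0.9]
finger_gap: -0.003
grip_force: 0.0
```

```bash
python3 - <<'E'
from cell import r
from h import *
import pickle
s=r.get_state();im=r.get_image('wrist');pickle.dump((s,im),open('w3.pkl','wb'))
print(s['tool_pos'],s['ee_rot'])
cv2.imwrite('pics/w3.png',cv2.convertScaleAbs(im,alpha=1.6,beta=25))
E
```

```text
[ 608.76132946 -186.09207145  234.35651575] [-3.15709835e-04  7.41933474e-01  6.70473329e-01 -3.68020515e-04]
```

View pics/w3.png

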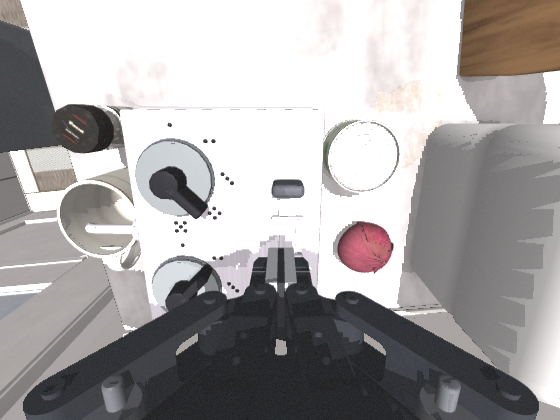

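The tab top is at (288,185), the closed fingers at column 281, and both levers point at their dots. I'll descend on the pump side of the tab.

>>> move_arm:
  targets:
    - [[0.1,0,-0.8,0,0,0],[0,0,-0.8,0,0,0],[0,0,-0.6,0,0,0],[0,0,-0.38,0,0,0],[0,0,0,0,0,0],[0,0,0,0,0,0]]

```text
time: 15.65
tool_pos: [612.6, -186.0, 157.8]
ee_rot: [0.0, 0.741, 0.671, 0.0]
contact_force: [-0.6, -0.2, 0.3]
finger_gap: 0.001
grip_force: 0.0
```

>>> move_arm:
  targets:
    - [[0.02,0.2,0,0,0,0],[0.01,0.15,0,0,0,0],[0.01,0.1,0,0,0,0],[0.01,0.1,0,0,0,0],[0.01,0.1,0,0,0,0],[0.01,0.1,0,0,0,0],[0.01,0.1,0,0,0,0],[0,0,0,0,0,0]]

```text
time: 16.45
tool_pos: [614.9, -159.3, 157.2]
ee_rot: [-0.0, 0.741, 0.672, 0.0]
contact_force: [0.5, 0.9, -0.2]
finger_gap: 0.002
grip_force: 0.0
```

>>> move_arm:
  targets:
    - [[0.01,0.1,0,0,0,0],[0.01,0.1,0,0,0,0],[0.01,0.1,0,0,0,0]]

```text
time: 16.75
tool_pos: [614.8, -158.0, 157.4]
ee_rot: [0.003, 0.743, 0.67, -0.003]
contact_force: [-1.0, -26.7, -6.4]
finger_gap: 0.001
grip_force: 13.7
```

```bash
python3 - <<'E'
from cell import r
from h import *
im=r.get_image('wrist')
cv2.imwrite('pics/w4.png',cv2.convertScaleAbs(im,alpha=1.6,beta=25))
E
```

```text
(no output)
```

View pics/w4.png

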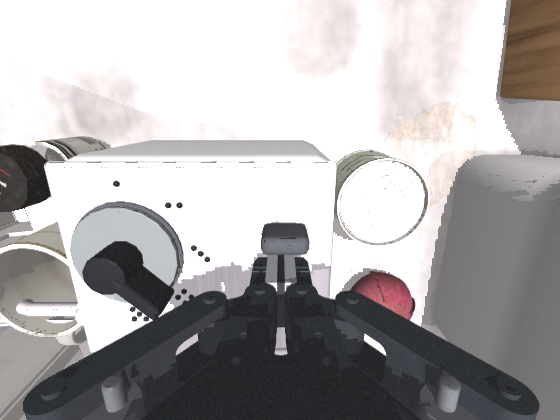

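The 27 N stop comes about 18 mm past the locked position, so the latch is open. I'll back off, lift and go over the pump.

>>> move_arm:
  targets:
    - [[0,-0.7,0,0,0,0],[0,-0.2,0.8,0,0,0],[0,0,1,0,0,0],[0,0,0.5,0,0,0],[-0.1,-0.8,0,0,0,0],[-0.1,-0.8,0,0,0,0],[-0.1,-0.5,0,0,0,0],[0,0,0,0,0,0],[0,0,0,0,0,0]]

```text
time: 17.7
tool_pos: [606.7, -240.3, 225.9]
ee_rot: [-0.001, 0.741, 0.671, 0.0]
contact_force: [-0.4, -0.2, 0.4]
finger_gap: 0.002
grip_force: 0.0
```

```bash
python3 - <<'E'
from cell import r
from h import *
s=r.get_state();print(s['tool_pos'],s['qpos'].round(2))
im=r.get_image('wrist')
cv2.imwrite('pics/w5.png',cv2.convertScaleAbs(im,alpha=1.6,beta=25))
K,W=cam(r,'wrist',s)
print(ray(K,W,(288,185),154))
E
```

```text
[ 606.71761658 -240.31545718  225.8872786 ] [ 0.03  0.56  0.4   1.81 -0.29  0.82  0.47]
[ 613.02515301 -209.21459164  154.        ]
```

View pics/w5.png

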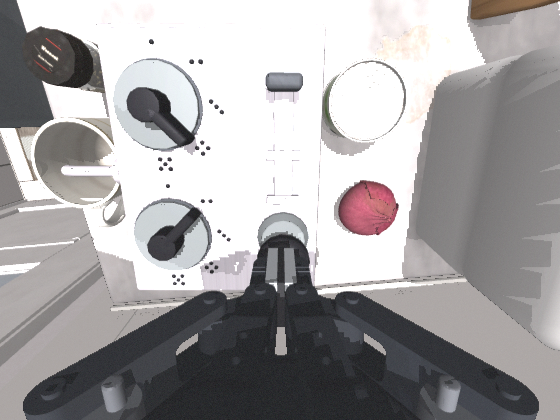

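Both levers are on their numbers and the tab (285,78) has moved left. The pump head is under the fingers, so I'll press it.

>>> move_arm:
  targets:
    - [[-0.04,-0.47,0,0,0,0],[0,0,-0.5,0,0,0],[0,0,-0.4,0,0,0],[0,0,-0.2,0,0,0],[0,0,-0.2,0,0,0],[0,0,-0.15,0,0,0],[0,0,0,0,0,0]]

```text
time: 18.45
tool_pos: [605.2, -255.0, 182.5]
ee_rot: [-0.001, 0.741, 0.671, -0.0]
contact_force: [-2.8, 1.6, 8.9]
finger_gap: 0.001
grip_force: 4.2
```

>>> move_arm:
  targets:
    - [[0,0,-0.1,0,0,0],[0,0,-0.1,0,0,0],[0,0,-0.1,0,0,0],[0,0,0,0,0,0]]

```text
time: 18.85
tool_pos: [605.2, -255.0, 176.0]
ee_rot: [-0.0, 0.741, 0.671, 0.001]
contact_force: [-7.4, 3.6, 24.7]
finger_gap: 0.0
grip_force: 11.9
```

>>> move_arm:
  targets:
    - [[0,0,-0.06,0,0,0],[0,0,0,0,0,0]]

```text
time: 19.05
tool_pos: [605.4, -255.1, 175.8]
ee_rot: [0.0, 0.741, 0.671, 0.001]
contact_force: [-11.4, 6.5, 38.0]
finger_gap: 0.002
grip_force: 19.1
```

>>> move_arm:
  targets:
    - [[0,0,0.3,0,0,0],[0,0,0.5,0,0,0],[0,0,0.8,0,0,0],[0,0,1,0,0,0],[0,0,1,0,0,0],[0,0,1,0,0,0],[-0.5,0.9,0.5,0,0,0],[-0.5,0.9,0,0,0,0],[-0.5,0.9,0,0,0,0],[0,0.9,0,0,0,0],[0,0.9,0,0,0,0],[0,0.9,0,0,0,0],[0,0,0,0,0,0],[0,0,0,0,0,0]]

```text
time: 20.45
tool_pos: [560.8, -92.8, 325.2]
ee_rot: [0.0, 0.741, 0.672, 0.0]
contact_force: [-0.9, -0.6, 0.2]
finger_gap: 0.001
grip_force: 0.0
```

```bash
python3 - <<'E'
from cell import r
from h import *
im=r.get_image('wrist');t=r.get_image('top')
a=cv2.convertScaleAbs(im,alpha=1.5,beta=20)[:,:400]
a=im[:, :] if 0 else cv2.convertScaleAbs(im,alpha=1.5,beta=20)
b=cv2.resize(cv2.convertScaleAbs(t[140:310,265:415],alpha=1.3),(240,272))
o=np.zeros((420,800,3),np.uint8);o[:,:560]=a;o[:272,560:]=b
cv2.imwrite('pics/w6.png',o)
E
```

```text
(no output)
```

View pics/w6.png

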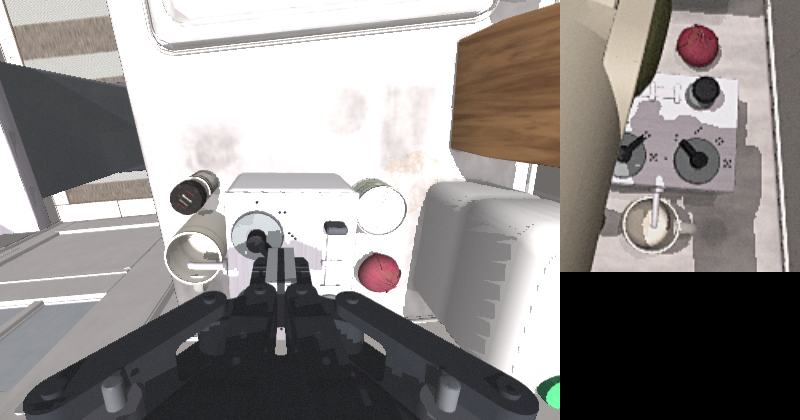

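The pump has risen again, both dials point at their numbers, the latch is open, and the mug, jar, tin and onion have not moved. I'll hand in the job.

```bash
python3 -c "
from cell import r
print(r.job_done())"
```

```text
the job is handed in; nothing more can be done
None
```

I set the dials to 4 and 2, slid the latch fully open, pressed the pump once to its bottom stop and let it rise, left the mug and other items where they stood, and handed the job in at about 20.5 s; no verdict came back.

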